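# Complete the roller stack and hold the sprung cage arm over it

## Robot

A 7-joint arm with a two-finger parallel gripper is mounted at the origin on a cart in front of the work surface, level with it; the furniture and walls round the work are solid. World frame = base frame: x ahead of the robot, y to its left, z up, the work surface at z = 0. Lengths are in m, angles in rad, forces in N, time in s.
With the tool pointing down it reaches from about 0.4 to 0.85 m from the base axis. Payload 10.4 kg.
Tool frame: the origin (TCP) lies midway between the tips of the shut fingers; the grasp point (between the pads) lies 19 mm behind it; z points along the fingers, y is the line along which they close (so a half turn about z gives the same grasp; the last joint's range is limited). The gripper opens to 87 mm and grips with 3 to 60 N. Pads are 19 mm wide; open, the fingers measure 117 mm over their backs; the gripper's body (75 mm by 190 mm) begins 51 mm behind the grasp point.
Start: joints at [1.183, 0.332, -0.065, 1.46, 0.022, 1.35, -0.088], TCP at [0.223, -0.584, 0.194] pointing down, gripper open.
Joint ranges: [-2.6, 2.6], [-0.5, 2.12], [-1.47, 1.34], [0.16, 2.42], [-1.27, 4.41], [0.06, 2.06], [-2.6, 2.6]. Speed limits (rad/s): [2.22, 2.22, 2.79, 2.79, 3.14, 3.14, 3.14].

## Interface

Orientations are given as a unit quaternion [x, y, z, w].
In Python, from bench import r gives the robot as it stands.
- The arm moves only by the tool arm_command, never from a script. Its arguments are lists of equal length, an entry for each row: "xyz": the shift along the world's x, y, z in m, a list of three; "rot": the turn, a rotation vector about the world's x, y, z in rad, a list of three. In form: {"xyz": [[tx, ty, tz], ...], "rot": [[ax, ay, az], ...]}. A call has 1 to 20 rows; each row is the pose to reach, as a shift and turn from the pose commanded when the call began; what a row does not reach only later rows make up. A row lasts 1/12 s, in which the tool goes at most 41.7 mm and 7.16 degrees, less where a joint would pass 70% of its speed; a pose out of reach is approached as far as the arm can. A call with a gripper value outside its range is refused whole. "grip" is the opening, from 0 (shut) to 1 (fully open), set as the call begins (left out, the last holds). The fingers move at their own pace and stop on an object; "squeeze" is the grip in N (left out, the last holds). Time passes only in rows, so rows that repeat a pose let the fingers close. It gives the time, the measured TCP pose, the force, the opening and the grip force at its end, in the units of the state.
- r.read_state(): the state, without advancing time (a new reading comes with each control period).
- r.camera(name): name is "side" or "top"; returns the picture (420x560x3 uint8, red, green, blue); there is no depth.
- r.camera_model(name): a dict with "fx", "fy", "cx", "cy" (pixels), "k1" (the pictures are not rectified: a ray, as slopes to the right and down, at radius r is drawn at 1 + k1 r^2 times it, then the intrinsics apply), "T" (4x4, takes a point from camera to world coordinates). Camera axes: x right, y up, looking along -z (the intrinsics and any distortion apply to the point x, -y, -z); pixel columns grow to the right and rows downward; lengths in m; the calibration is good to about 2 mm. A picture is of the moment at which its call begins. camera_model takes no time and is no camera call.
- r.close_job(): hands the job in; it is judged then, once.
Trained networks look in the newest picture that a camera, given by its name, has taken for a name from the list of things; names that differ only in an ending like _2 or _b are one class to them, and where a whole thing is asked for, a point or a joint stands for the part that bears it (a point fixed in the world has none). Each returns a list of dicts, best first, with "conf" (0 to 1); they miss things now and then, are a little off and sometimes report something else, mostly with a low value. They report only what shows in the picture. A call takes as long as a camera call. They do not tell look-alikes from the thing itself.
- r.look_for(label, camera): "at" ([x, y, z] in m, in the coordinates of the camera as it stood for that picture, good to about 4 mm: the middle of the surface that is visible of it).
- r.spot_point(label, camera): "at" ([x, y, z] in m, in the coordinates of the camera as it stood for that picture, good to about 4 mm: a listed point, or the origin of a listed thing).
The state is a dict: "time": time; "joint_positions": joint angles; "joint_vel": joint speeds; "joint_torque": joint torques, N m; "ee_pos": TCP position; "eef_rot": TCP orientation; "ft_force": force on the tool from outside, world axes, zero at the start; "torque": the same for the moment, N m; "width": finger opening in m; "grip_force": force on a finger pad.
Only numpy, scipy, OpenCV 4.12 (cv2) and the standard library are available. Lean on these libraries where they do the work, as an engineer would, in place of code of your own. Each camera call takes 0.05 s, during which the arm holds its last target. There are 200 camera calls.

## Task

Lay the long loose roller on top of the two rollers in the cradle, saddled in the gap between them with its ends in line with theirs, and let it go. Then swing the sprung cage arm (the post on its end is there to take it by) over the stack against its spring until it is fully against its stop, and finish still holding it there with the stack intact, because it springs back when released. Leave the short roller, the screwdriver and the feeler gauge where they lie.

Things in the scene. Friction and masses are not known exactly. Their poses are not given: they have to be found in the camera images.
- fixture: Fixed fixture: dark steel base 184 x 104 x 8 mm with a cradle, pivot post and stop pin. Origin on the bench under the cradle's middle; x along the rollers toward the pivot post, y across them, z up. Base: x -68 to 116, y -52 to 52 mm. Cradle side walls rise to 34 mm, end walls to 20 mm. Stop pin (10 mm thick, 108 mm high) at x 60, y 15.5 mm.
- seat (a point): Centre of the cradle's inner floor, 8 mm above the bench, axes as the fixture's. The floor is 83 x 82 mm inside the walls. A third roller saddled on the two has its centre about 54 mm above this point, with its axis along x.
- pivot (a point): Point on the upright axis of the cage arm, 95 mm from the fixture's origin along its +x and 98 mm above the bench (middle height of the arm). The pivot body with its torsion spring stands under it on the hanger; its cap ends 114 mm above the bench.
- cage (a joint): Angle (rad) of the cage arm: two aluminium plates with black guide wheels between, 18 mm wide, 90 to 106 mm above the bench, 7 mm over a finished stack. 0: rest, pointing to the fixture's -y from the pivot. Grows clockwise seen from above to 1.57: at its stop, pointing to the fixture's -x, along the stack's middle. A spring drives it back: 2 N at the post at rest, about 6 N at the stop.
- post (a point): Steel post standing on the free end of the cage arm, 160 mm from the pivot axis: round, 14 mm thick, from 106 to 158 mm above the bench; this point is on its axis 135 mm above the bench. Take or push the arm here, from above. At the stop it stands past the near end of the stack, 65 mm from the fixture's origin along -x.
- roller_long: Loose long steel roller: cylinder 40 mm in diameter, 80 mm long, 0.14 to 0.28 kg, on a low wooden rest (50 x 38 x 8.5 mm) at the left of the bench; it and the short roller swap places between runs. x is the roller's axis; the origin lies on the skin and turns with it: use the centre point.
- roller_long_center (a point): Centre of the long loose roller (mid length, on its axis); 24 mm above the bench on its rest.
- roller_left: Lower roller, loose in the cradle on its +y side, 40 mm in diameter, 80 mm long, axis along the fixture's x.
- roller_left_center (a point): Centre of that lower roller, about 20 mm to the +y side of the seat point and 20 mm above it.
- roller_right: Lower roller, loose in the cradle on its -y side, same size.
- roller_right_center (a point): Centre of that lower roller, about 20 mm to the -y side of the seat point and 20 mm above it.
- roller_short: Bystander: a shorter steel roller, 40 mm in diameter but only 52 mm long, on the other wooden rest. Not to be moved; x axis along the roller.
- roller_short_center (a point): Centre of the short roller, 24 mm above the bench.
- driver: Bystander: screwdriver with blue handle, 18 x 130 x 18 mm, lying loose at the left. Origin in the middle of its underside, y along its length.
- feeler: Bystander: closed feeler gauge, 14 x 100 x 12 mm, lying loose behind the fixture. Origin in the middle of its underside, y along its length.
There are look-alikes about, which are no part of the job. Leave any pink or red look-alike of the roller_left alone. What is shaped like the roller_long but green is not meant.

How it is judged:
On the way, in this order (a step that is already met when the one before it is completed fails the run):
1. the long roller lies saddled on the two lower rollers, let go, with the cage arm still back (x of roller_long_center in the frame of seat between -0.01 and 0.01 m and y of roller_long_center in the frame of seat between -0.005 and 0.005 m and z of roller_long_center in the frame of seat between 0.0503 and 0.0583 m and angle between the x axis of roller_long and the x axis of fixture, either way round below 0.12 rad and y of roller_left_center in the frame of seat between 0.0153 and 0.0253 m and z of roller_left_center in the frame of seat between 0.016 and 0.024 m and y of roller_right_center in the frame of seat between -0.0253 and -0.0153 m and z of roller_right_center in the frame of seat between 0.016 and 0.024 m and contact force between the fingers and roller_long below 0.1 N and linear speed of roller_long below 0.02 m/s and value of joint cage below 0.4 rad), for 0.3 s.
2. the cage arm is against its stop, over the intact stack (x of roller_long_center in the frame of seat between -0.01 and 0.01 m and y of roller_long_center in the frame of seat between -0.005 and 0.005 m and z of roller_long_center in the frame of seat between 0.0503 and 0.0583 m and angle between the x axis of roller_long and the x axis of fixture, either way round below 0.12 rad and y of roller_left_center in the frame of seat between 0.0153 and 0.0253 m and z of roller_left_center in the frame of seat between 0.016 and 0.024 m and y of roller_right_center in the frame of seat between -0.0253 and -0.0153 m and z of roller_right_center in the frame of seat between 0.016 and 0.024 m and value of joint cage above 1.49 rad and contact force between any of the fingers, the arm and fixture above 1 N), for 0.3 s.
At the end, for the whole second after the job is handed in: Robot still holds the cage arm at its stop (joint above 1.49 rad, over 1 N, still). Lower rollers in place (5 mm sideways, 4 mm in height); long roller at rest and released in the saddle, within 10 mm lengthwise, 5 mm sideways, 4 mm in height, 0.12 rad of the cradle axis (all of step 2 and contact force between the fingers and roller_long below 0.1 N and linear speed of roller_long below 0.02 m/s and velocity of joint cage between -0.1 and 0.1 rad/s); the arm keeps its last pose, push and grip.
It fails at once if the short roller is displaced by more than 20 mm (distance of roller_short_center from where it was at the start of the episode above 0.02 m).
It fails at once if the screwdriver is displaced by more than 30 mm (distance of driver from where it was at the start of the episode above 0.03 m).
It fails at once if the feeler gauge is displaced by more than 30 mm (distance of feeler from where it was at the start of the episode above 0.03 m).
It also fails if it takes over 53 s, if anything falls off the work surface, if the arm or the gripper's body presses on something with over 40 N, if the wrist force passes 120 N, or if a joint passes its speed limit or range.

## Working session

There is one attempt and no reset: what is moved stays moved. The work goes in short steps, Python scripts to look and compute and a tool call to move; the robot and the scene stay as the last step left them, time stands still between calls to the robot, and variables do not carry over. Pictures are saved under pics/ and viewed, at most 10 in all, crops included, and the job is handed in when it is done.

Besides the shell and the picture viewer there is one more tool, called after ">>>" as name(argument=value, ...) on one line, values as JSON. arm_command: Moves the arm, as the interface text tells. Its arguments: {"type":"object","properties":{"xyz":{"type":"array"},"rot":{"type":"array"},"grip":{"type":"number"},"squeeze":{"type":"number"}},"required":["xyz","rot"]}

```bash
mkdir -p pics; cat > h.py <<'E'
from bench import r
import numpy as np, cv2
def w(cam,p):
    T=np.array(r.camera_model(cam)["T"]); return (T@np.r_[p,1])[:3]
def pix(cam,P):
    m=r.camera_model(cam); p=np.linalg.inv(np.array(m["T"]))@np.r_[P,1]
    s=np.array([p[0],-p[1]])/-p[2]; s=s*(1+m["k1"]*(s@s))
    return np.round([m["fx"]*s[0]+m["cx"],m["fy"]*s[1]+m["cy"]]).astype(int)
def ray(cam,u,v,z):
    m=r.camera_model(cam); d=np.array([(u-m["cx"])/m["fx"],(v-m["cy"])/m["fy"]]); s=d.copy()
    for _ in range(20): s=d/(1+m["k1"]*(s@s))
    T=np.array(m["T"]); D=T[:3,:3]@np.array([s[0],-s[1],-1]); o=T[:3,3]
    return o+D*(z-o[2])/D[2]
def shot(cam,name,crop=None,k=1):
    im=r.camera(cam)[:,:,::-1]
    if crop: a,b,c,d=crop; im=im[b:d,a:c]
    cv2.imwrite("pics/"+name,cv2.resize(im,None,fx=k,fy=k,interpolation=cv2.INTER_CUBIC)); 
E
python3 - <<'E'
from h import *
for c in("top","side"):
    shot(c,c+"1.png")
    print(c,np.array(r.camera_model(c)["T"])[:3,3])
    for l in("seat","pivot","post","roller_long_center","roller_left_center","roller_right_center","roller_short_center","driver","feeler"):
        for d in r.spot_point(l,c)[:3]:
            P=w(c,d["at"]); print(l,round(d["conf"],2),P.round(4),pix(c,P))
s=r.read_state();print(s["time"],s["ee_pos"],s["eef_rot"],s["width"])
E
```

```text
top [0.38422017 0.20406449 1.02350145]
seat 0.74 [ 0.5586 -0.1379  0.131 ] [428 203]
pivot 0.95 [0.5905 0.0208 0.0996] [357 193]
post 0.86 [ 0.5615 -0.1354  0.134 ] [427 201]
roller_long_center 0.73 [0.5932 0.0201 0.0988] [357 192]
roller_long_center 0.71 [0.5954 0.4805 0.0175] [178 200]
roller_long_center 0.6 [0.4925 0.0173 0.0093] [353 237]
roller_left_center 0.92 [0.4989 0.0564 0.0281] [339 234]
roller_left_center 0.88 [0.5867 0.1971 0.0165] [284 202]
roller_left_center 0.62 [0.4568 0.1822 0.022 ] [290 251]
roller_right_center 0.92 [0.4908 0.0179 0.0276] [354 237]
roller_short_center 0.52 [0.425  0.2958 0.0258] [246 264]
driver 0.59 [ 0.5612 -0.138   0.1351] [429 201]
driver 0.49 [ 0.4465  0.5015 -0.0032] [170 257]
feeler 0.75 [ 0.6701  0.2597 -0.003 ] [261 174]
feeler 0.21 [0.4235 0.295  0.0267] [247 265]
side [0.28046938 1.11251009 0.84738033]
seat 0.93 [0.502  0.0381 0.0077] [320 210]
pivot 0.97 [0.5893 0.0172 0.0977] [296 179]
pivot 0.23 [0.4992 0.0373 0.0123] [321 209]
post 0.59 [ 0.5643 -0.1345  0.1344] [315 147]
roller_long_center 0.82 [0.5506 0.3547 0.0232] [275 273]
roller_long_center 0.56 [0.5922 0.4833 0.0222] [243 307]
roller_left_center 0.82 [0.5029 0.056  0.0271] [319 208]
roller_left_center 0.68 [0.4583 0.1838 0.0214] [324 238]
roller_left_center 0.59 [0.5856 0.1986 0.0231] [280 234]
roller_right_center 0.72 [0.4927 0.0173 0.0289] [325 201]
roller_short_center 0.69 [0.4228 0.2891 0.018 ] [328 267]
driver 0.72 [ 0.4977  0.0403 -0.0019] [322 213]
driver 0.6 [0.4402 0.503  0.0054] [302 332]
driver 0.28 [ 0.5701 -0.136   0.1362] [313 146]
feeler 0.58 [0.6741 0.2579 0.0007] [245 247]
1.0 [ 0.22302143 -0.58388607  0.19428553] [9.83408061e-01 1.81407226e-01 2.58699381e-05 5.59447007e-05] 0.08674587835663108
```

View pics/top1.png

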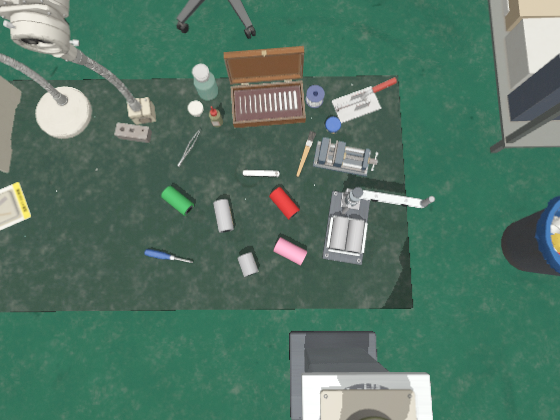

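```bash
python3 - <<'E'
from h import *
shot("top","crop1.png",(150,150,400,290),3.2)
E
```

```text
(no output)
```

View pics/crop1.png

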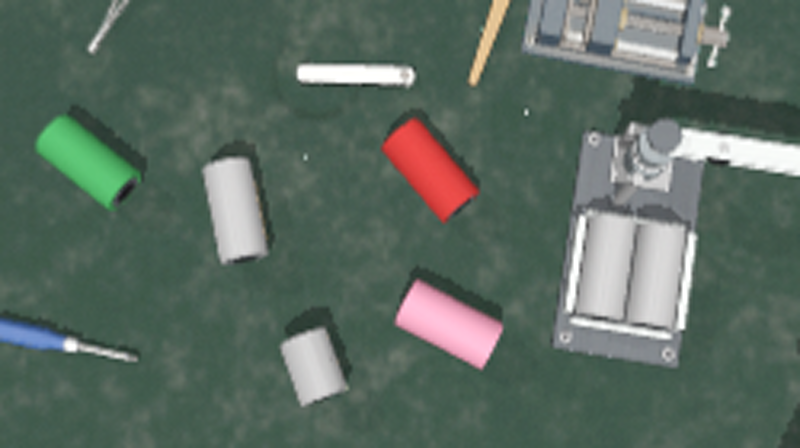

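The candidates are grey at (224,215), grey and shorter at (248,264), green at (178,200), red at (285,203) and pink at (291,251). The long roller is the grey one at (224,215): it is steel-coloured and clearly longer than the other grey one, and the crop confirms this. Next I refine its pose and the fixture's.

```bash
cat >> h.py <<'E'
from scipy.optimize import minimize
def cyl(x,y,z,yaw,L=.08,R=.02):
    a=np.array([np.cos(yaw),np.sin(yaw),0]);b=np.array([-a[1],a[0],0]);c=np.array([x,y,z])
    t=np.linspace(0,2*np.pi,40)
    return [c+s*L/2*a+R*(np.cos(q)*b+np.sin(q)*np.array([0,0,1])) for s in(-1,1) for q in t]
def pixf(cam,P):
    m=r.camera_model(cam); P=np.c_[np.array(P),np.ones(len(P))]; p=(np.linalg.inv(np.array(m["T"]))@P.T).T
    s=np.c_[p[:,0],-p[:,1]]/-p[:,2:3]; s=s*(1+m["k1"]*(s**2).sum(1,keepdims=True))
    return s*[m["fx"],m["fy"]]+[m["cx"],m["cy"]]
def sil(cam,pts,c0,n=30,k=8):
    m=np.zeros((2*n*k,2*n*k),np.uint8)
    h=cv2.convexHull(((pixf(cam,pts)-c0+n+.5)*k).astype(np.float32)).astype(np.int32)
    cv2.fillConvexPoly(m,h,255); return cv2.resize(m,(2*n,2*n),interpolation=cv2.INTER_AREA)/255.
def weight(im,c0,n=30):
    p=im[c0[1]-n:c0[1]+n,c0[0]-n:c0[0]+n].astype(float)
    sat=p[:,:,1]-p[:,:,0]; br=p.mean(2)
    return np.clip((br-90)/60,0,1)
def fitcyl(cams,g,z,L):
    D=[]
    for c in cams:
        im=r.camera(c); c0=pix(c,[g[0],g[1],z]); D.append((c,c0,weight(im,c0)))
    f=lambda p:sum(np.abs(sil(c,cyl(p[0],p[1],z,p[2],L),c0)-W).mean() for c,c0,W in D)
    b=minimize(f,g,method="Nelder-Mead",options=dict(initial_simplex=[g,g+np.array([.006,0,0]),g+np.array([0,.006,0]),g+np.array([0,0,.1])]))
    return b.x,b.fun
E
python3 - <<'E'
from h import *
g=np.array([.551,.355,-.15])
for cs in(["top"],["side"],["top","side"]): print(cs,*fitcyl(cs,g.copy(),.0245,.08))
C=[(ray("top",150+u/3.2,150+v/3.2,.008)) for u,v in[(587,130),(556,347),(676,366),(703,165)]]
print(np.round(C,4))
o=np.array([.498,.0375,0])
F=lambda p:[p[0]+np.cos(p[2])*a-np.sin(p[2])*b for a,b in ((116,52),)]
from scipy.optimize import least_squares
L=np.array([[.116,.052],[-.068,.052],[-.068,-.052]]) 
def res(p):
    c,s=np.cos(p[2]),np.sin(p[2]); return ((L@np.array([[c,s],[-s,c]])+p[:2])-np.array(C)[:3,:2]).ravel()
b=least_squares(res,[.498,.0375,-.19]);print(b.x,b.fun.round(4))
# overlay check
im=r.camera("top")[:,:,::-1].copy(); im=cv2.resize(im[150:290,180:440],None,fx=3,fy=3,interpolation=cv2.INTER_CUBIC)
p,_=fitcyl(["top","side"],g.copy(),.0245,.08)
x,y,t=b.x; c,s=np.cos(t),np.sin(t)
W=lambda a,bb,z:[x+c*a-s*bb,y+s*a+c*bb,z]
lo=[cyl(*W(0,.02*k,.028),t) for k in(-1,1)]
base=[W(a,bb,.008) for a in(-.068,.116) for bb in(-.052,.052)]
th=np.linspace(0,6.28,20); post=[[*W(.095,-.16,0)[:2],.158]+np.r_[.007*np.cos(q),.007*np.sin(q),0] for q in th]
for P in[cyl(p[0],p[1],.0245,p[2]),*lo,base,post]:
    h=cv2.convexHull(((pixf("top",P)-[180,150]+.5)*3).astype(np.float32)).astype(int); cv2.polylines(im,[h],True,(0,0,255),1)
cv2.imwrite("pics/ov.png",im)
E
```

```text
['top'] [0.55266452 0.35817612 0.21506774] 0.01975689905591866
['side'] [0.5532667  0.35506334 0.19194473] 0.0505159767610748
['top', 'side'] [0.55278862 0.35767885 0.19629735] 0.0760878721859114
[[ 0.619   0.0643  0.008 ]
 [ 0.4381  0.0955  0.008 ]
 [ 0.4218 -0.0013  0.008 ]
 [ 0.5879 -0.0312  0.008 ]]
[ 0.49638519  0.03457961 -0.18169183] [ 0.0009  0.0005  0.0008  0.0025 -0.0017 -0.003 ]
```

View pics/ov.png

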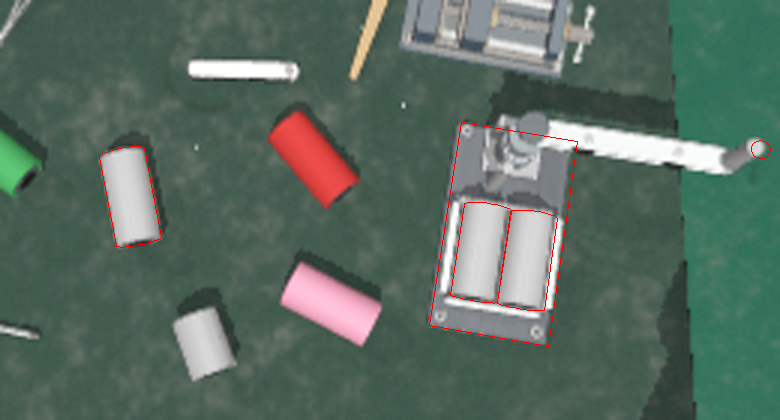

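The overlay shows the long roller outline matching at crop (130,197). The fixture outline is within about 2 mm, and the post is at (757,148). I'll move over to the long roller now.

>>> arm_command(xyz=[[0.227,0.334,0.05],[0.227,0.334,0.05],[0.227,0.334,0.05],[0.227,0.334,0.05],[0.227,0.334,0.05],[0.227,0.334,0.05],[0.227,0.334,0.05],[0.227,0.334,0.05],[0.227,0.334,0.05],[0.227,0.334,0.05],[0.32,0.684,0.03],[0.32,0.684,0.03],[0.32,0.684,0.03],[0.32,0.684,0.03],[0.32,0.684,0.03],[0.32,0.684,0.03],[0.32,0.684,0.03],[0.32,0.684,0.03],[0.32,0.684,0.03],[0.33,0.942,-0.064]], rot=[[0,0,-0.1],[0,0,-0.165],[0,0,-0.165],[0,0,-0.165],[0,0,-0.165],[0,0,-0.165],[0,0,-0.165],[0,0,-0.165],[0,0,-0.165],[0,0,-0.165],[0,0,-0.165],[0,0,-0.165],[0,0,-0.165],[0,0,-0.165],[0,0,-0.165],[0,0,-0.165],[0,0,-0.165],[0,0,-0.165],[0,0,-0.165],[0,0,-0.165]], grip=1, squeeze=20)

```text
time: 3.07
ee_pos: [0.5466, 0.1397, 0.2117]
eef_rot: [0.995, 0.099, 0.002, 0.0]
ft_force: [1.1, -0.6, -0.3]
width: 0.0869
grip_force: 0.0
```

>>> arm_command(xyz=[[0.0085,0.219,-0.11],[0.0085,0.219,-0.11],[0.0085,0.219,-0.11],[0.0085,0.219,-0.11],[0.0085,0.219,-0.11],[0.0085,0.219,-0.11],[0.0085,0.219,-0.11],[0.0085,0.219,-0.11]], rot=[[0,0,0],[0,0,0],[0,0,0],[0,0,0],[0,0,0],[0,0,0],[0,0,0],[0,0,0]])

```text
time: 3.73
ee_pos: [0.5512, 0.3603, 0.0984]
eef_rot: [0.995, 0.102, -0.001, -0.0]
ft_force: [0.3, -1.3, 1.0]
width: 0.087
grip_force: 0.0
```

```bash
python3 - <<'E'
from h import *
s=r.read_state();print(s["time"],s["ee_pos"],s["eef_rot"],s["joint_positions"])
shot("side","side2.png",(170,180,380,330),3.2)
E
```

```text
3.7333 [0.55118969 0.36033124 0.09839807] [ 9.94821317e-01  1.01629077e-01 -1.44052851e-03 -5.50859722e-05] [-0.16103133  0.56369558 -0.68433229  1.44863114  0.36072453  1.25976846
 -2.24767469]
```

View pics/side2.png

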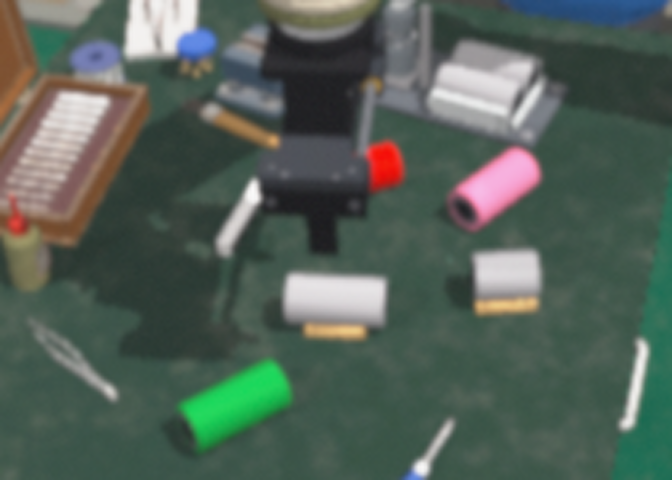

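The picture shows the gripper in line above the long roller at (335,300), and the rest is under the roller's middle. I'll descend and grip.

>>> arm_command(xyz=[[0.001,-0.001,-0.03],[0.001,-0.001,-0.055],[0.001,-0.001,-0.075],[0.001,-0.001,-0.085],[0.001,-0.001,-0.085],[0.001,-0.001,-0.085]], rot=[[0,0,0],[0,0,0],[0,0,0],[0,0,0],[0,0,0],[0,0,0]])

```text
time: 4.28
ee_pos: [0.5549, 0.3565, 0.0161]
eef_rot: [0.995, 0.099, 0.001, 0.0]
ft_force: [0.4, -0.7, -0.7]
width: 0.0869
grip_force: 0.0
```

>>> arm_command(xyz=[[0,0,0],[0,0,0],[0,0,0],[0,0,0],[0,0,0],[0,0,0],[0,0,0],[0,0,0],[0,0,0],[0,0,0]], rot=[[0,0,0],[0,0,0],[0,0,0],[0,0,0],[0,0,0],[0,0,0],[0,0,0],[0,0,0],[0,0,0],[0,0,0]], grip=0, squeeze=20)

```text
time: 5.12
ee_pos: [0.554, 0.3572, 0.015]
eef_rot: [0.995, 0.1, -0.0, 0.0]
ft_force: [0.3, -0.1, 1.1]
width: 0.0282
grip_force: 0.0
```

The opening is 28 mm, below the roller's 40 mm, so I'll take a look.

```bash
python3 - <<'E'
from h import *
s=r.read_state();print(s["time"],s["width"],s["grip_force"],s["ee_pos"])
a=r.camera("side")[200:320,200:360,::-1]; b=r.camera("top")[160:280,170:330,::-1]
cv2.imwrite("pics/g3.png",cv2.resize(np.hstack([a,b]),None,fx=2.5,fy=2.5,interpolation=cv2.INTER_CUBIC))
E
```

```text
5.1167 0.028166789573376243 0.0 [0.55396966 0.35724218 0.01497807]
```

View pics/g3.png

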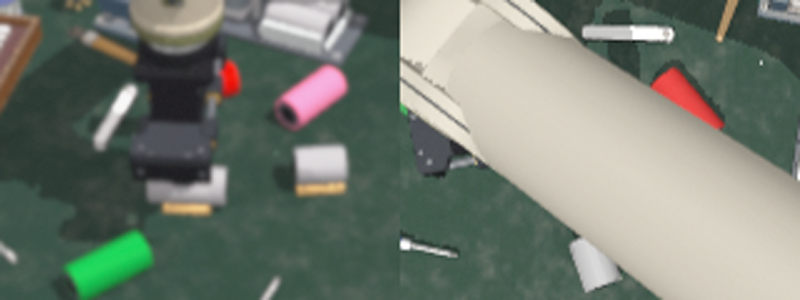

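```bash
python3 - <<'E'
from h import *
s=r.read_state();T=s["ee_pos"]; print(pix("side",T),pix("side",np.array(T)+[0,0,.089]),pix("side",[.553,.357,.0245]))
im=r.camera("side")[245:305,235:315,::-1]
cv2.imwrite("pics/g4.png",cv2.resize(im,None,fx=9,fy=9,interpolation=cv2.INTER_CUBIC))
for c in ("roller_long_center",):
  for d in r.spot_point(c,"side"): print(d["conf"],w("side",d["at"]))
E
```

```text
[274 276] [273 251] [274 273]
0.75 [0.59501235 0.47838783 0.01805635]
0.73 [0.50020626 0.05716509 0.02982632]
```

View pics/g4.png

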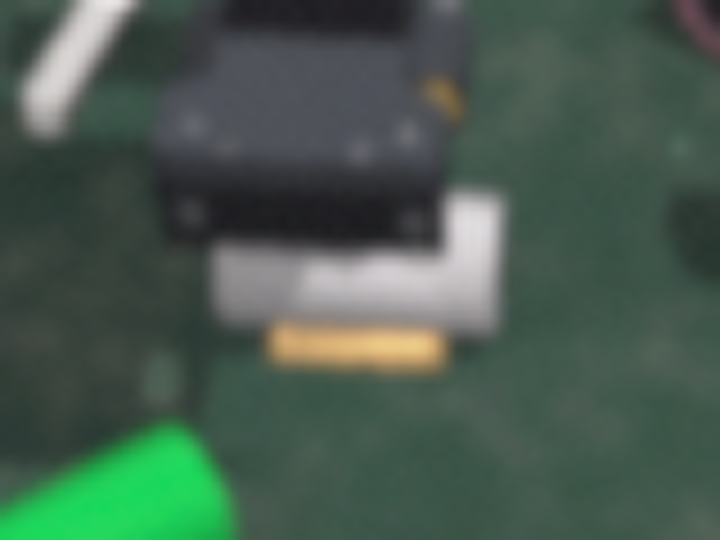

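>>> arm_command(xyz=[[0,0,0],[0,0,0],[0,0,0],[0,0,0]], rot=[[0,0,0],[0,0,0],[0,0,0],[0,0,0]])

```text
time: 5.65
ee_pos: [0.5546, 0.358, 0.0161]
eef_rot: [0.995, 0.1, 0.001, -0.0]
ft_force: [-0.1, 0.3, 6.9]
width: 0.0005
grip_force: 3.1
```

>>> arm_command(xyz=[[0,0,0.04],[0,0,0.08],[0,0,0.1],[0,0,0.1]], rot=[[0,0,0],[0,0,0],[0,0,0],[0,0,0]])

```text
time: 5.98
ee_pos: [0.5561, 0.3593, 0.121]
eef_rot: [0.995, 0.1, 0.004, -0.002]
ft_force: [0.5, 0.5, -0.0]
width: 0.0005
grip_force: 0.0
```

```bash
python3 - <<'E'
from h import *
s=r.read_state();T=np.array(s["ee_pos"]); print(s["time"],T,s["ft_force"],pix("side",T))
im=r.camera("side")[:,:,::-1].copy()
im=cv2.resize(im[195:305,215:335],None,fx=5,fy=5,interpolation=cv2.INTER_CUBIC)
for dz,c in((0,(0,0,255)),(.028,(255,0,255)),(.07,(0,255,255))):
    p=(pixf("side",[T+[0,0,dz]])[0]-[215,195]+.5)*5; cv2.circle(im,tuple(p.astype(int)),4,c,1)
for Z in(.0245,):
    h=cv2.convexHull(((pixf("side",cyl(.553,.3575,Z,.2))-[215,195]+.5)*5).astype(np.float32)).astype(int); cv2.polylines(im,[h],True,(0,0,255),1)
cv2.imwrite("pics/g5.png",im)
E
```

```text
5.9833 [0.55606843 0.35930172 0.12103443] [ 0.48078309  0.50202604 -0.00770651] [272 246]
```

View pics/g5.png

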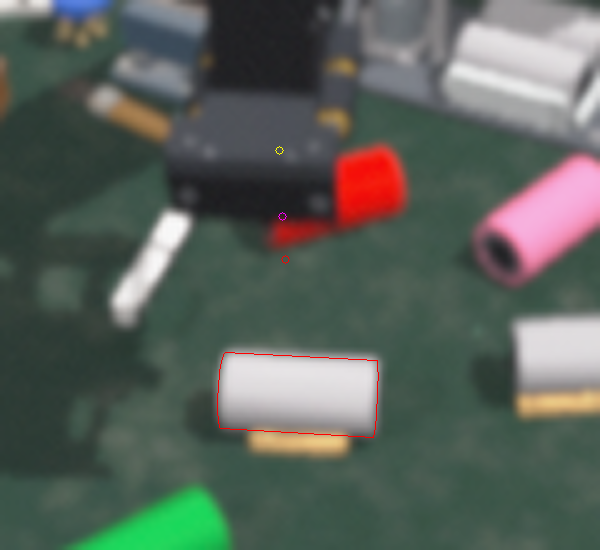

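```bash
python3 - <<'E'
from h import *
s=r.read_state();T=np.array(s["ee_pos"]);print(T)
a=np.array([np.cos(.2),np.sin(.2),0]);b=np.array([-a[1],a[0],0])
for dz in(.07,.09,.1):
  P=[T+b*.095+k*a*.0375+[0,0,dz] for k in(-1,1)]
  print(dz,((pixf("side",P)-[215,195]+.5)*5).round(0).tolist())
E
```

```text
[0.55524618 0.35832863 0.11809795]
0.07 [[341.0, 294.0], [174.0, 286.0]]
0.09 [[340.0, 260.0], [170.0, 252.0]]
0.1 [[339.0, 243.0], [169.0, 235.0]]
```

The reported TCP sits about 28 mm below where the real tips are. The shut fingers touched the roller's top (z 0.044) at a reading of 0.016, and the picture shows no tip at the projected TCP. I'll open and descend in small steps, watching the force.

>>> arm_command(xyz=[[0,0,0],[0,0,0],[0,0,0],[0,0,0],[0,0,0],[0,0,0],[0,0,0],[-0.001,0,-0.03],[-0.001,0,-0.06],[-0.001,0,-0.09],[-0.001,0,-0.105],[-0.001,0,-0.112],[-0.001,0,-0.112]], rot=[[0,0,0],[0,0,0],[0,0,0],[0,0,0],[0,0,0],[0,0,0],[0,0,0],[0,0,0],[0,0,0],[0,0,0],[0,0,0],[0,0,0],[0,0,0]], grip=1)

```text
time: 7.12
ee_pos: [0.5524, 0.3569, 0.0019]
eef_rot: [0.995, 0.1, -0.001, 0.0]
ft_force: [-0.7, -0.4, 0.5]
width: 0.0792
grip_force: 0.0
```

>>> arm_command(xyz=[[0,0,-0.006],[0,0,-0.01],[0,0,-0.01],[0,0,-0.01]], rot=[[0,0,0],[0,0,0],[0,0,0],[0,0,0]])

```text
time: 7.45
ee_pos: [0.5534, 0.3575, -0.0062]
eef_rot: [0.995, 0.1, 0.0, -0.0]
ft_force: [0.3, -0.7, 0.2]
width: 0.0867
grip_force: 0.0
```

>>> arm_command(xyz=[[0,0,-0.004],[0,0,-0.008],[0,0,-0.008],[0,0,-0.008]], rot=[[0,0,0],[0,0,0],[0,0,0],[0,0,0]])

```text
time: 7.78
ee_pos: [0.5528, 0.3571, -0.0153]
eef_rot: [0.995, 0.1, -0.0, 0.0]
ft_force: [-0.4, 1.2, -0.3]
width: 0.0869
grip_force: 0.0
```

>>> arm_command(xyz=[[0,0,0],[0,0,0],[0,0,0],[0,0,0],[0,0,0],[0,0,0],[0,0,0],[0,0,0]], rot=[[0,0,0],[0,0,0],[0,0,0],[0,0,0],[0,0,0],[0,0,0],[0,0,0],[0,0,0]], grip=0.35)

```text
time: 8.45
ee_pos: [0.553, 0.3572, -0.015]
eef_rot: [0.995, 0.1, 0.0, 0.0]
ft_force: [-0.5, -0.3, -1.0]
width: 0.0418
grip_force: 0.1
```

>>> arm_command(xyz=[[0,0,0],[0,0,0],[0,0,0],[0,0,0]], rot=[[0,0,0],[0,0,0],[0,0,0],[0,0,0]], grip=0.2, squeeze=25)

```text
time: 8.78
ee_pos: [0.553, 0.3576, -0.0149]
eef_rot: [0.995, 0.1, 0.0, -0.0]
ft_force: [0.1, 1.8, 1.0]
width: 0.0394
grip_force: 25.0
```

Gripped at 39.4 mm with 25 N. Now I'll lift and carry it over above the cradle.

>>> arm_command(xyz=[[0,0,0.03],[0,0,0.06],[0,0,0.1],[0,0,0.125],[-0.01,-0.04,0.125],[-0.02,-0.08,0.125],[-0.025,-0.12,0.125],[-0.03,-0.16,0.125],[-0.035,-0.2,0.125],[-0.04,-0.24,0.125],[-0.045,-0.28,0.125],[-0.05,-0.31,0.125],[-0.056,-0.321,0.125],[-0.056,-0.321,0.125],[-0.056,-0.321,0.125],[-0.056,-0.321,0.125]], rot=[[0,0,0],[0,0,0],[0,0,0],[0,0,-0.05],[0,0,-0.1],[0,0,-0.15],[0,0,-0.2],[0,0,-0.25],[0,0,-0.3],[0,0,-0.35],[0,0,-0.386],[0,0,-0.386],[0,0,-0.386],[0,0,-0.386],[0,0,-0.386],[0,0,-0.386]])

```text
time: 10.12
ee_pos: [0.497, 0.0372, 0.11]
eef_rot: [0.996, -0.092, -0.0, -0.0]
ft_force: [-1.1, -0.4, -1.9]
width: 0.0391
grip_force: 25.0
```

```bash
python3 - <<'E'
from h import *
s=r.read_state();T=np.array(s["ee_pos"]);q=s["eef_rot"];print(s["time"],T,2*np.arctan2(q[1],q[0]),s["width"],s["grip_force"])
shot("side","c6.png",(260,130,390,240),5.5)
t=-.186;x,y=.4972,.0365
im=cv2.imread("pics/c6.png")
c,sn=np.cos(t),np.sin(t)
W=lambda a,b,z:[x+c*a-sn*b,y+sn*a+c*b,z]
def dr(P,col):
    h=cv2.convexHull(((pixf("side",P)-[260,130]+.5)*5.5).astype(np.float32)).astype(int); cv2.polylines(im,[h],True,col,1)
dr([W(a,b,.008) for a in(-.068,.116) for b in(-.052,.052)],(0,255,0))
for k in(-1,1): dr(cyl(*W(0,.02*k,.028),t),(0,0,255))
dr(cyl(T[0],T[1],T[2]+.0395,2*np.arctan2(q[1],q[0])),(255,0,255))
cv2.imwrite("pics/c6.png",im)
for l in("seat","pivot","post","roller_long_center","roller_left_center","roller_right_center"):
    for d in r.spot_point(l,"side")[:2]: print(l,round(d["conf"],2),w("side",d["at"]).round(4))
E
```

```text
10.1167 [0.49698424 0.03716198 0.1099827 ] -0.18511941176884358 0.039102592638367115 24.99737799167633
seat 0.71 [0.4996 0.035  0.0095]
seat 0.7 [0.496  0.0364 0.1496]
roller_long_center 0.84 [0.5928 0.4773 0.0212]
roller_long_center 0.78 [0.4974 0.0381 0.1506]
roller_left_center 0.91 [0.4578 0.1832 0.0179]
roller_left_center 0.84 [0.5007 0.0562 0.0298]
roller_right_center 0.55 [0.4948 0.0193 0.0273]
```

View pics/c6.png

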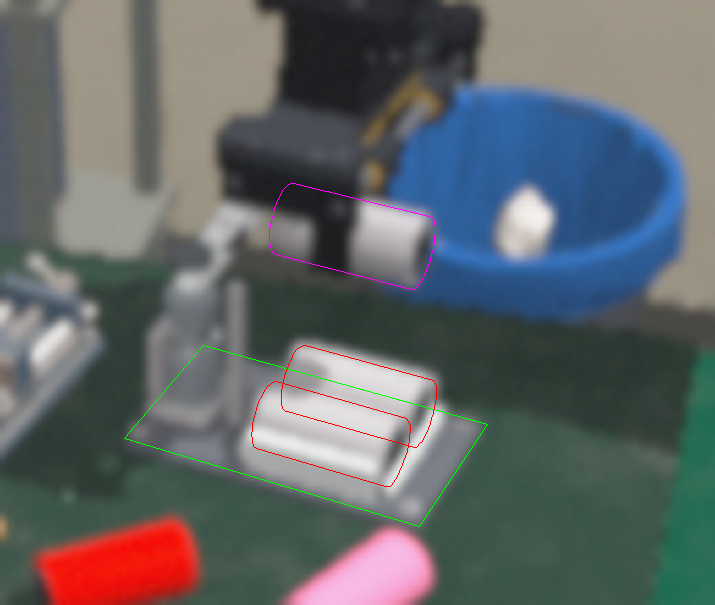

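The overlay shows the held roller where predicted (magenta, (350,237)) and the fixture matching within a few mm. The networks' lower-roller centres agree with my pose. I'll lower it into the saddle.

>>> arm_command(xyz=[[0,0,-0.03],[0,0,-0.055],[0,0,-0.07],[0,0,-0.08],[0,0,-0.083],[0,0,-0.083]], rot=[[0,0,0],[0,0,0],[0,0,0],[0,0,0],[0,0,0],[0,0,0]])

```text
time: 10.97
ee_pos: [0.4969, 0.0364, 0.0268]
eef_rot: [0.996, -0.093, -0.0, -0.0]
ft_force: [-0.5, -0.3, -2.2]
width: 0.0397
grip_force: 25.0
```

>>> arm_command(xyz=[[0,0,-0.002],[0,0,-0.004],[0,0,-0.005],[0,0,-0.005]], rot=[[0,0,0],[0,0,0],[0,0,0],[0,0,0]])

```text
time: 11.3
ee_pos: [0.4984, 0.0376, 0.0238]
eef_rot: [0.996, -0.093, 0.001, -0.001]
ft_force: [-2.9, 3.4, 7.2]
width: 0.0396
grip_force: 25.0
```

>>> arm_command(xyz=[[0,0.001,0],[0,0.001,0],[0,0.001,0]], rot=[[0,0,0],[0,0,0],[0,0,0]], squeeze=6)

```text
time: 11.55
ee_pos: [0.4985, 0.0378, 0.0235]
eef_rot: [0.996, -0.093, 0.002, -0.0]
ft_force: [0.2, 2.3, 6.0]
width: 0.04
grip_force: 6.0
```

>>> arm_command(xyz=[[0,0,0],[0,0,0],[0,0,0],[0,0,0],[0,0,0],[0,0,0]], rot=[[0,0,0],[0,0,0],[0,0,0],[0,0,0],[0,0,0],[0,0,0]], grip=0.8)

```text
time: 12.05
ee_pos: [0.4969, 0.0372, 0.0219]
eef_rot: [0.996, -0.093, -0.0, 0.0]
ft_force: [0.9, 0.5, 0.3]
width: 0.0673
grip_force: 0.0
```

Released and dwelt. Next I'll go straight up, then across above the post with a quarter turn, so the fingers close along the swing direction.

>>> arm_command(xyz=[[0,0,0.025],[0,0,0.06],[0,0,0.1],[0,0,0.14],[0,0,0.155],[0.01,-0.03,0.155],[0.025,-0.06,0.155],[0.04,-0.1,0.155],[0.05,-0.14,0.155],[0.0645,-0.174,0.155],[0.0645,-0.174,0.155],[0.0645,-0.174,0.155],[0.0645,-0.174,0.155],[0.0645,-0.174,0.155],[0.0645,-0.174,0.155],[0.0645,-0.174,0.155],[0.0645,-0.174,0.155],[0.0645,-0.174,0.155],[0.0645,-0.174,0.155]], rot=[[0,0,0],[0,0,0],[0,0,0],[0,0,0.12],[0,0,0.24],[0,0,0.36],[0,0,0.48],[0,0,0.6],[0,0,0.72],[0,0,0.84],[0,0,0.96],[0,0,1.08],[0,0,1.2],[0,0,1.32],[0,0,1.44],[0,0,1.56],[0,0,1.57],[0,0,1.57],[0,0,1.57]], grip=1)

```text
time: 13.63
ee_pos: [0.5615, -0.1368, 0.1769]
eef_rot: [0.771, 0.636, 0.0, -0.0]
ft_force: [-0.8, 0.1, 0.5]
width: 0.0871
grip_force: 0.0
```

```bash
python3 - <<'E'
from h import *
s=r.read_state();q=s["eef_rot"];print(s["time"],s["ee_pos"],2*np.arctan2(q[1],q[0]),np.round(s["joint_positions"],2))
a=r.camera("side")[130:240,250:390,::-1]
im=cv2.resize(a,None,fx=5,fy=5,interpolation=cv2.INTER_CUBIC)
def dr(P,col):
    h=cv2.convexHull(((pixf("side",P)-[250,130]+.5)*5).astype(np.float32)).astype(int); cv2.polylines(im,[h],True,col,1)
t=-.186;x,y=.4972,.0368;c,sn=np.cos(t),np.sin(t)
dr(cyl(x,y,.062,t),(0,0,255))
for z in(.135,.158):
  th=np.linspace(0,6.28,20); px,py=.561,-.138; dr([[px+.007*np.cos(k),py+.007*np.sin(k),z] for k in th],(0,255,0))
cv2.imwrite("pics/s7.png",im)
for cam in("side","top"):
  r.camera(cam)
  for l in("roller_long_center","post"):
    for d in r.spot_point(l,cam)[:2]: print(cam,l,round(d["conf"],2),w(cam,d["at"]).round(4))
E
```

```text
13.6333 [ 0.56146769 -0.13681974  0.17694614] 1.3798066696786098 [ 0.67  0.3  -0.61  1.59  0.17  1.31 -0.16]
side roller_long_center 0.83 [0.4962 0.0366 0.0638]
side roller_long_center 0.58 [0.5949 0.4778 0.0182]
side post 0.59 [ 0.5647 -0.1348  0.1336]
top roller_long_center 0.83 [0.598  0.4834 0.0175]
top roller_long_center 0.75 [0.4965 0.0378 0.0632]
top post 0.86 [ 0.5604 -0.14    0.1338]
```

View pics/s7.png

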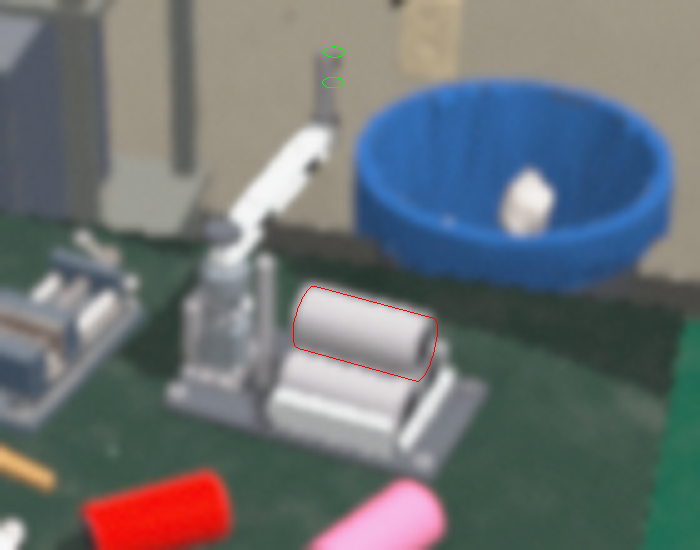

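The long roller is saddled, matching the predicted outline at (365,333), and the lower rollers are in place. The post is at about (326,85), some 3 mm toward +x of my model. I'll descend over it and grip.

>>> arm_command(xyz=[[0.002,-0.001,-0.03],[0.002,-0.001,-0.06],[0.002,-0.001,-0.08],[0.002,-0.001,-0.088],[0.002,-0.001,-0.088]], rot=[[0,0,0],[0,0,0],[0,0,0],[0,0,0],[0,0,0]])

```text
time: 14.4
ee_pos: [0.5623, -0.1376, 0.0873]
eef_rot: [0.77, 0.638, -0.001, -0.001]
ft_force: [0.4, -0.7, 0.4]
width: 0.0869
grip_force: 0.0
```

>>> arm_command(xyz=[[0,0,0],[0,0,0],[0,0,0],[0,0,0],[0,0,0],[0,0,0],[0,0,0],[0,0,0],[0,0,0],[0,0,0],[0,0,0],[0,0,0],[0,0,0],[0,0,0],[0,0,0]], rot=[[0,0,0],[0,0,0],[0,0,0],[0,0,0],[0,0,0],[0,0,0],[0,0,0],[0,0,0],[0,0,0],[0,0,0],[0,0,0],[0,0,0],[0,0,0],[0,0,0],[0,0,0]], grip=0, squeeze=25)

```text
time: 15.65
ee_pos: [0.5633, -0.1377, 0.089]
eef_rot: [0.77, 0.638, -0.0, -0.0]
ft_force: [-1.0, -0.3, 0.6]
width: 0.0134
grip_force: 25.0
```

The post is gripped. I'll work out the arc shifts.

```bash
python3 -c "
import numpy as np
v=np.array([-.0274,-.1568])
for h in(np.linspace(.08,.8,10),np.linspace(.88,1.6,10)):
  p0=h[0]-.08; R=lambda a:np.array([np.cos(a)*v[0]+np.sin(a)*v[1],-np.sin(a)*v[0]+np.cos(a)*v[1]])
  for a in h: print(round(a-p0,2),(R(a)-R(p0)).round(3))
"
```

```text
0.08 [-0.012  0.003]
0.16 [-0.025  0.006]
0.24 [-0.036  0.011]
0.32 [-0.048  0.017]
0.4 [-0.059  0.023]
0.48 [-0.069  0.03 ]
0.56 [-0.079  0.039]
0.64 [-0.088  0.047]
0.72 [-0.097  0.057]
0.8 [-0.104  0.067]
0.08 [-0.007  0.011]
0.16 [-0.013  0.022]
0.24 [-0.018  0.034]
0.32 [-0.022  0.046]
0.4 [-0.025  0.058]
0.48 [-0.027  0.071]
0.56 [-0.027  0.084]
0.64 [-0.027  0.096]
0.72 [-0.026  0.109]
0.8 [-0.024  0.122]
```

>>> arm_command(xyz=[[-0.012,0.003,0],[-0.025,0.006,0],[-0.036,0.011,0],[-0.048,0.017,0],[-0.059,0.023,0],[-0.069,0.03,0],[-0.079,0.039,0],[-0.088,0.047,0],[-0.097,0.057,0],[-0.104,0.067,0],[-0.104,0.067,0]], rot=[[0,0,-0.08],[0,0,-0.16],[0,0,-0.24],[0,0,-0.32],[0,0,-0.4],[0,0,-0.48],[0,0,-0.56],[0,0,-0.64],[0,0,-0.72],[0,0,-0.8],[0,0,-0.8]])

```text
time: 16.57
ee_pos: [0.458, -0.0705, 0.089]
eef_rot: [0.958, 0.286, -0.001, 0.001]
ft_force: [-1.7, -4.3, -2.8]
width: 0.0132
grip_force: 25.0
```

>>> arm_command(xyz=[[-0.007,0.011,0],[-0.013,0.022,0],[-0.018,0.034,0],[-0.022,0.046,0],[-0.025,0.058,0],[-0.027,0.071,0],[-0.027,0.084,0],[-0.027,0.096,0],[-0.026,0.109,0],[-0.026,0.116,0],[-0.026,0.116,0],[-0.026,0.116,0]], rot=[[0,0,-0.08],[0,0,-0.16],[0,0,-0.24],[0,0,-0.32],[0,0,-0.4],[0,0,-0.48],[0,0,-0.56],[0,0,-0.64],[0,0,-0.72],[0,0,-0.76],[0,0,-0.76],[0,0,-0.76]])

```text
time: 17.57
ee_pos: [0.4311, 0.0448, 0.0887]
eef_rot: [0.996, -0.088, -0.002, 0.001]
ft_force: [-13.8, -3.9, 12.0]
width: 0.0131
grip_force: 25.0
```

>>> arm_command(xyz=[[-0.002,0.003,0.001],[-0.003,0.005,0.001],[-0.003,0.005,0.001],[-0.003,0.005,0.001]], rot=[[0,0,0],[0,0,0],[0,0,0],[0,0,0]])

```text
time: 17.9
ee_pos: [0.4315, 0.0482, 0.0893]
eef_rot: [0.996, -0.088, 0.001, 0.001]
ft_force: [11.7, -7.9, -16.8]
width: 0.0132
grip_force: 25.0
```

>>> arm_command(xyz=[[0.001,0.002,-0.001],[0.001,0.004,-0.001],[0.001,0.004,-0.001],[0.001,0.004,-0.001],[0.001,0.004,-0.001]], rot=[[0,0,0],[0,0,0],[0,0,0],[0,0,0],[0,0,0]])

```text
time: 18.32
ee_pos: [0.4318, 0.0502, 0.0889]
eef_rot: [0.996, -0.089, 0.0, 0.002]
ft_force: [1.3, -16.5, 0.1]
width: 0.0137
grip_force: 25.0
```

```bash
python3 - <<'E'
from h import *
s=r.read_state();print(s["time"],s["ee_pos"],np.round(s["ft_force"],1),np.round(s["joint_vel"],3))
im=r.camera("side")[130:240,250:390,::-1]
im=cv2.resize(im,None,fx=5,fy=5,interpolation=cv2.INTER_CUBIC)
def dr(P,col):
    h=cv2.convexHull(((pixf("side",P)-[250,130]+.5)*5).astype(np.float32)).astype(int); cv2.polylines(im,[h],True,col,1)
t=-.186;x,y=.4972,.0368
dr(cyl(x,y,.062,t),(0,0,255))
cv2.imwrite("pics/s8.png",im)
for l in("roller_long_center","post","roller_left_center"):
    for d in r.spot_point(l,"side")[:2]: print(l,round(d["conf"],2),w("side",d["at"]).round(4))
E
```

```text
18.3167 [0.43181548 0.05016695 0.08891344] [  1.3 -16.5   0.1] [ 0.    -0.001  0.002  0.     0.    -0.001  0.002]
roller_long_center 0.87 [0.5931 0.4796 0.0201]
roller_long_center 0.6 [0.4956 0.0336 0.0652]
post 0.81 [0.4366 0.0524 0.1352]
post 0.41 [0.5891 0.0205 0.0969]
roller_left_center 0.81 [0.4593 0.1806 0.0183]
roller_left_center 0.61 [0.5029 0.0582 0.0316]
```

View pics/s8.png

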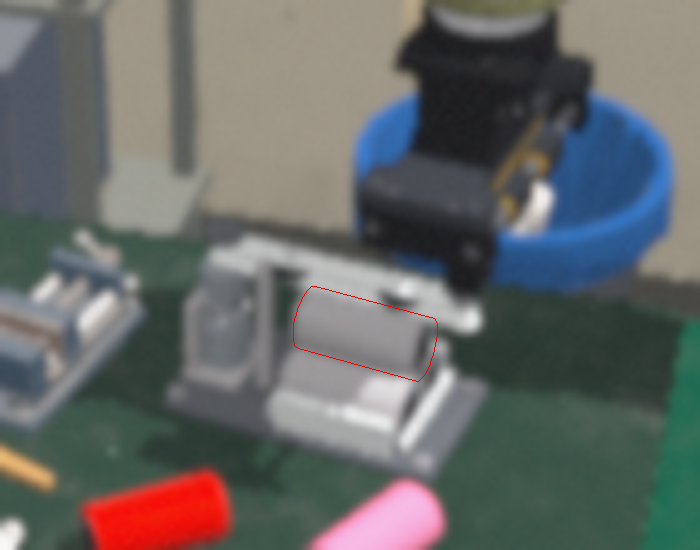

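The arm lies along the stack and against its stop pin, pushing 16.5 N where the spring alone gives about 6 N. The stack still matches its outline at (365,333). I'll dwell briefly and hand in.

>>> arm_command(xyz=[[0,0,0],[0,0,0],[0,0,0],[0,0,0],[0,0,0],[0,0,0]], rot=[[0,0,0],[0,0,0],[0,0,0],[0,0,0],[0,0,0],[0,0,0]])

```text
time: 19.02
ee_pos: [0.4318, 0.0502, 0.0889]
eef_rot: [0.996, -0.089, 0.0, 0.002]
ft_force: [1.2, -16.1, -0.7]
width: 0.0133
grip_force: 25.0
```

```bash
python3 -c "
from bench import r
print(r.read_state()['ft_force']); print(r.close_job())"
```

```text
[  1.22395608 -16.12451166  -0.70828096]
the job is handed in; nothing more can be done
None
```

I handed the job in at about 19 s: the long roller lies saddled and released on the two lower rollers, and the gripper still holds the cage arm against its stop with about 16 N; the hand-in gave no verdict.

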